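# Bring the square jar to the front of the supply carousel and hold it there

### The job

The paper-fastener carousel on the desk has four round jars and one square jar: turn it by the steel bar handle on top, in as many grips as you need, until the square jar stands squarely over the pointer that sticks out of the carousel's foot, and finish with the gripper still closed on the handle, holding the carousel still. Do not push on the glass jars or move anything else on the desk.

Things in the scene. Friction and masses are not known exactly. Their poses are not given: they have to be found in the camera images.
- foot: fixed aluminium foot of the carousel: disc 170 mm across, 10 mm high. Origin: on the turntable's vertical axis, at desk height. Its own -x axis is the carousel's FRONT: a flat pointer, 16 mm wide with a diamond end, lies on the desk along -x to 165 mm from the axis (55 mm beyond the turntable's rim). Place and yaw vary; the pointer faces the robot's side within 35 degrees
- turntable (a joint): turntable angle (wooden disc 220 mm across, top 24 mm above the desk) about the vertical, counter-clockwise from above positive; 0 or any whole turn = square jar exactly over the pointer. Turns both ways without stops, light friction (0.06 N m), stays where it is left. Five jars are fixed in it 72 degrees apart; about 2 kg in all
- square_jar: the square jar: glass, 50 x 50 mm, with a square steel lid 54 x 54 mm, 78 mm high (lid top 102 mm above the desk). Origin: centre of its underside, 74 mm from the turntable's axis, 24 mm above the desk; its own -x axis points away from the axis
- round_jars: the four round glass jars, 50 mm across with round steel lids 54 mm across, lid tops 102 mm above the desk, their centres 74 mm from the axis. They turn with the turntable. Origin: on the turntable's axis at the disc's top; axes as the square jar's
- handle: upright steel bar grip on an 18 mm post on the turntable's axis, turning with it: 64 mm long (own x, on the line through the axis and the square jar, +x away from that jar), 14 mm thick (y), 40 mm tall (z). Origin: the bar's centre, 155 mm above the desk (bar from 135 to 175 mm), higher than all jars. Pinch it across its 14 mm from above
- stapler: bystander: red stapler, 130 x 34 x 54 mm high, origin under its centre, beside the carousel
- mug: bystander: white mug, 80 mm across, 90 mm high, beside the carousel, origin under its centre
- pen_cup: bystander: glass pen cup, 76 mm across, 100 mm high, with three pens fixed in it up to 155 mm, origin under its centre
- hole_punch: bystander: steel hole punch, 100 x 120 x 75 mm high, origin under its centre
- tape: bystander: grey tape dispenser, 140 x 55 x 80 mm high, origin under its centre

How it is judged (in metres and radians):
At the end, for the whole second after the job is handed in: The square jar's centre is within 12 mm sideways of the pointer's line (about 9 degrees), on the pointer's side; the fingers grip the bar handle with more than 4 N and the turntable is still (under 0.05 rad/s), all through the last second (x of square_jar in the frame of foot below -0.05 m and y of square_jar in the frame of foot between -0.012 and 0.012 m and contact force between the fingers and handle above 4 N and velocity of joint turntable between -0.05 and 0.05 rad/s); the arm keeps its last pose, push and grip.
It fails at once if a glass jar is pushed (more than 3 N) (contact force between any of the fingers, the arm and square_jar above 3 N or contact force between any of the fingers, the arm and round_jars above 3 N).
It fails at once if another thing on the desk is moved more than 20 mm (distance of any of stapler, pen_cup, hole_punch, mug, tape from where it was at the start of the episode above 0.02 m).
It also fails if it takes over 64 s, if anything falls off the work surface, if the arm or the gripper's body presses on something with over 40 N, if the wrist force passes 120 N, or if a joint passes its speed limit or range.

### The arm

A 6-joint arm with a two-finger parallel gripper is mounted at the origin on the work surface. World frame = base frame: x ahead of the robot, y to its left, z up, the work surface at z = 0. Lengths are in mm, angles in rad, forces in N, time in s.
With the tool pointing down it reaches from about 375 to 900 mm from the base axis. Payload 3.1 kg.
Tool frame: the origin (TCP) lies at the very end of the fingers, on their centre line; the grasp point (between the pads) lies 19 mm behind it (env.pinch_z is the distance from the TCP to the grasp point, in mm); x points along the fingers, y is the direction in which the jaws open and shut, and the axes are right-handed (so a half turn about x gives the same grasp; the last joint's range is limited). The gripper opens to 87 mm and grips with 3 to 60 N. Pads are 19 mm wide; open, the fingers measure 117 mm over their backs; the gripper's body (75 mm by 190 mm) begins 51 mm behind the grasp point.
Start: joints at [1.117, 0.527, 1.433, -0, 1.181, -0.178], TCP at [170.157, 601.368, 222.548] pointing down, gripper open.
Joint ranges: [-3.08, 3.08], [-0.75, 2.2], [0.22, 2.44], [-1.43, 4.57], [0, 2.65], [-2.85, 2.85]. Speed limits (rad/s): [2.79, 2.79, 3.14, 3.14, 3.14, 3.14].

### API

Orientations are given as a unit quaternion [w, x, y, z].
In Python, from plant import env gives the robot as it stands.
- The arm moves only by the tool carry_out, never from a script. Its argument "deltas" is a list of rows, each an object of numbers: "tx", "ty", "tz": the shift along the tool's x, y, z in m; "ax", "ay", "az": the turn, a rotation vector about the tool's x, y, z in rad; "fingers": the opening, from 0 (shut) to 1 (fully open). A call has 1 to 8 rows; each row shifts and turns the commanded pose from where the row before left it, along the tool's axes as they then stand; what a row does not reach is not made up. A row lasts 1/10 s, in which the tool goes at most 50 mm and 8.59 degrees, less where a joint would pass 70% of its speed; a pose out of reach is approached as far as the arm can. A call with a gripper value outside its range is refused whole. The fingers move at their own pace and stop on an object; "newtons" is the grip in N (left out, the last holds). Time passes only in rows, so rows that do not move let the fingers close. It gives the time, the measured TCP pose, the force and the opening at its end, in the units of the state.
- env.state(): the state, without advancing time (a new reading comes with each control period).
- env.camera(name): name is "scene" or "top" or "wrist"; returns (picture, depth): 400x640x3 uint8, red, green, blue; 400x640 float32, mm along the optical axis (not along the pixel's ray), 0 where there is no reading.
- env.get_calibration(name): a dict with "K" (3x3 intrinsics, pixels), "k1" (the pictures are not rectified: a ray, as slopes to the right and down, at radius r is drawn at 1 + k1 r^2 times it, then the intrinsics apply), "R" (3x3) and "t" (3): a world point X has camera coordinates R X + t. Camera axes: x right, y down, z forward; pixel columns grow to the right and rows downward; lengths in mm; the calibration is good to about 2 mm. A picture is of the moment at which its call begins: read the wrist's pose just before it. get_calibration takes no time and is no camera call; for the wrist camera it gives the pose at the moment of the call.
- env.close_job(): hands the job in, once; it reports no verdict.
The state is a dict: "time_s": time; "joints": joint angles; "joint_vel": joint speeds; "tau": joint torques, N m; "tool_pos": TCP position; "ee_rot": TCP orientation; "ft_force": force on the tool from outside, world axes, zero at the start; "wrist_torque": the same for the moment, N m; "gripper_width": finger opening in mm.
Only numpy, scipy, OpenCV 4.12 (cv2) and the standard library are available. Lean on these libraries where they do the work, as an engineer would, in place of code of your own. Each camera call takes 0.05 s, during which the arm holds its last target. There are 200 camera calls.

## Working session

There is one attempt and no reset: what is moved stays moved. The work goes in short steps, Python scripts to look and compute and a tool call to move; the robot and the scene stay as the last step left them, time stands still between calls to the robot, and variables do not carry over. Pictures are saved under pics/ and viewed, about 8 in all and at most 12, crops included, and the job is handed in when it is done.

Besides the shell and the picture viewer there is one more tool, called as name([rows], argument=value, ...), one row to a line, values as JSON. carry_out: Moves the arm, as the interface text tells. Its arguments: {"type":"object","properties":{"deltas":{"type":"array"},"newtons":{"type":"number"}},"required":["deltas"]}

```bash
mkdir -p pics; ls; python3 - <<'E'
from plant import env
import cv2,numpy as np,pickle
s=env.state();print({k:np.round(v,3) for k,v in s.items()})
for n in("top","scene"):
    p,d=env.camera(n);c=env.get_calibration(n)
    pickle.dump((p,d,c),open(n+'.pkl','wb'));cv2.imwrite(f'pics/{n}0.png',p[:,:,::-1])
    print(n,c)
E
```

```text
pics
{'time_s': np.float64(0.0), 'joints': array([ 1.117,  0.528,  1.434, -0.   ,  1.181, -0.179]), 'joint_vel': array([-0.001,  0.002,  0.   ,  0.001, -0.001, -0.   ]), 'tau': array([  0.   , -44.005, -17.659,   0.063,   0.058,  -0.   ]), 'tool_pos': array([169.842, 600.713, 221.554]), 'ee_rot': array([ 0.7  ,  0.096,  0.701, -0.098]), 'ft_force': array([ 1.128,  0.497, -0.113]), 'wrist_torque': array([-0.045, -0.015, -0.012]), 'gripper_width': np.float64(86.849)}
top {'K': array([[508.73854263,   0.        , 317.32960292],
       [  0.        , 508.73854263, 196.68281386],
       [  0.        ,   0.        ,   1.        ]]), 'k1': 0.029664459290141026, 'R': array([[ 6.92872072e-02, -9.97596547e-01, -6.42327471e-04],
       [-9.76532626e-01, -6.76925874e-02, -2.04454747e-01],
       [ 2.03919869e-01,  1.47933521e-02, -9.78875806e-01]]), 't': array([  -2.42886733,  563.17072315, 1849.20785003])}
scene {'K': array([[365.86262931,   0.        , 322.43938119],
       [  0.        , 365.86262931, 193.91749788],
       [  0.        ,   0.        ,   1.        ]]), 'k1': -0.07964346977744231, 'R': array([[ 0.65063938,  0.75937224,  0.00471219],
       [ 0.4107908 , -0.34673804, -0.84322218],
       [-0.63868562,  0.55056928, -0.53754455]]), 't': array([-356.59822289, -110.9372511 , 1629.34613397])}
```

View pics/top0.png

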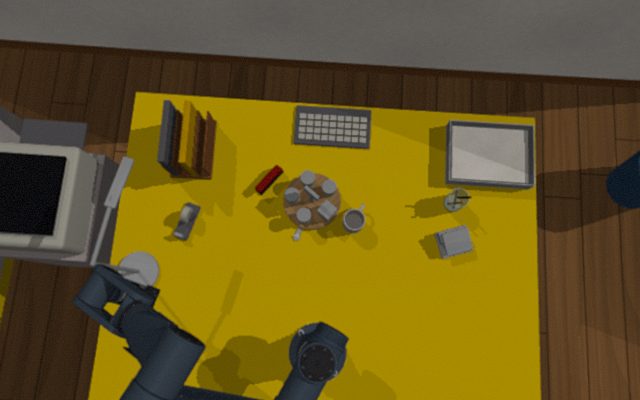

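View pics/scene0.png

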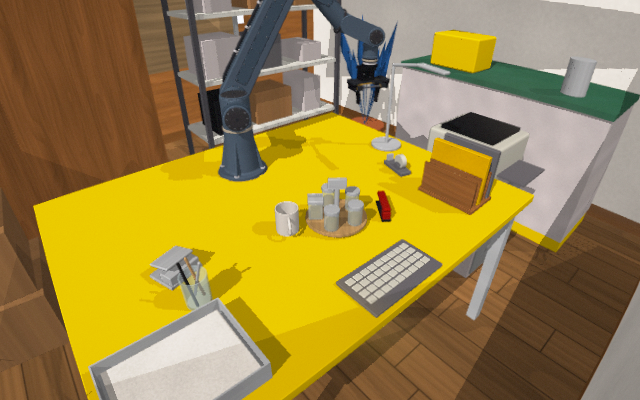

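The top view shows the carousel near (312,201) with its pointer end near (297,235). The square jar appears to be near (327,211), the mug at (354,220) and the stapler at (268,180). I'll zoom in next.

```bash
cat > h.py <<'E'
import numpy as np,cv2,pickle
from plant import env
def ray(c,uv):
    K=c['K'];D=np.array([c['k1'],0,0,0.])
    n=cv2.undistortPoints(np.array(uv,float).reshape(-1,1,2),K,D,None,None).reshape(-1,2)
    d=np.c_[n,np.ones(len(n))]@c['R']
    return -c['R'].T@c['t'],d
def onz(c,uv,z):
    o,d=ray(c,uv);return (o+d*((z-o[2])/d[:,2])[:,None]).round(1)
def proj(c,X):
    return cv2.projectPoints(np.array(X,float).reshape(-1,1,3),cv2.Rodrigues(c['R'])[0],c['t'],c['K'],np.array([c['k1'],0,0,0.]))[0].reshape(-1,2)
E
python3 - <<'E'
from h import *
p,d,c=pickle.load(open('top.pkl','rb'))
x0,y0=257,155
cv2.imwrite('pics/crop1.png',cv2.resize(p[y0:y0+90,x0:x0+120,::-1],None,fx=6.5,fy=6.5,interpolation=cv2.INTER_CUBIC))
# wood disc centre, low saturation things
hsv=cv2.cvtColor(p,cv2.COLOR_RGB2HSV)
print([ (q,onz(c,[q],z)) for q,z in (((312,201),24),((297,235),2),((327,211),102),((311,194),175))])
E
```

```text
[((312, 201), array([[550.9,  56.2,  24. ]])), ((297, 235), array([[419.9, 104.2,   2. ]])), ((327, 211), array([[502.2,  -2.9, 102. ]])), ((311, 194), array([[545.7,  57.7, 175. ]]))]
```

View pics/crop1.png

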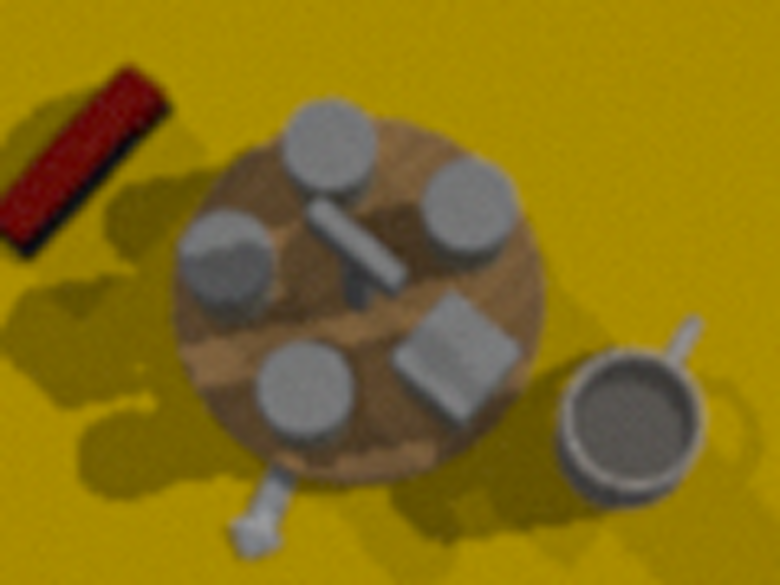

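The crop shows the handle bar from (318,210) to (398,280) and the square lid at about (456,350). The round lids are at (331,145), (470,203), (225,250) and (305,382). The pointer runs from (283,478) to a tip at about (250,545).

```bash
python3 - <<'E'
from h import *
p,d,c=pickle.load(open('top.pkl','rb'))
f=lambda q:(np.array(q)+.5)/6.5-.5+[257,155]
lids=onz(c,f([(456,350),(305,382),(225,250),(331,145),(470,203)]),102)
print(lids,lids.mean(0)); m=lids.mean(0)
v=lids-m;print(np.hypot(v[:,0],v[:,1]),np.degrees(np.arctan2(v[:,1],v[:,0])))
h=onz(c,f([(318,210),(398,280),(357,244)]),175);print(h,np.linalg.norm(h[0]-h[1]),np.degrees(np.arctan2(*(h[0]-h[1])[1::-1])))
t=onz(c,f([(283,478),(254,540)]),2);print(t,[np.linalg.norm((q-m)[:2]) for q in t],[np.degrees(np.arctan2(*(q-m)[1::-1])) for q in t])
E
```

```text
[[511.6  -1.3 102. ]
 [487.6  81.8 102. ]
 [559.9 132.4 102. ]
 [624.8  77.3 102. ]
 [596.6  -3.7 102. ]] [556.1  57.3 102. ]
[73.58131556 72.74957045 75.19607703 71.55200906 73.22055722] [-127.21251578  160.31968691   87.10334972   16.23137745  -56.41844708]
[[570.   78.9 175. ]
 [534.3  32.9 175. ]
 [552.6  56.4 175. ]] 58.227914267986655 52.18542760179637
[[447.   94.4   2. ]
 [409.4 108.5   2. ]] [np.float64(115.23549800300243), np.float64(155.37802289899295)] [np.float64(161.21914233109143), np.float64(160.7604208314787)]
```

```bash
python3 - <<'E'
from h import *
from scipy.spatial.transform import Rotation as R
s=env.state();q=s['ee_rot'];M=R.from_quat(np.r_[q[1:],q[0]]).as_matrix()
print(M.round(3),np.degrees(np.arctan2(M[1,1],M[0,1])))
print(M.T@(np.array([555,57,222])-s['tool_pos']))
E
```

```text
[[-0.001  0.272  0.962]
 [-0.002  0.962 -0.272]
 [-1.    -0.002 -0.   ]] 74.20065023337891
[ 3.06784187e-01 -4.18386321e+02  5.18644712e+02]
```

carry_out([
  {"tx": -0.002,"ty": -0.026,"tz": 0.0324,"fingers": 1},
  {"tx": -0.002,"ty": -0.026,"tz": 0.0324},
  {"tx": -0.002,"ty": -0.026,"tz": 0.0324},
  {"tx": -0.002,"ty": -0.026,"tz": 0.0324},
  {"ty": -0.026,"tz": 0.0324},
  {"ty": -0.026,"tz": 0.0324},
  {"ty": -0.026,"tz": 0.0324},
  {"ty": -0.026,"tz": 0.0324},
])

```text
invalid input at $.deltas[0]: expected keys tx, ty, tz, ax, ay, az, fingers
```

carry_out([
  {"ty": -0.026,"tz": 0.0324},
  {"ty": -0.026,"tz": 0.0324},
  {"ty": -0.026,"tz": 0.0324},
  {"ty": -0.026,"tz": 0.0324},
  {"ty": -0.026,"tz": 0.0324},
  {"ty": -0.026,"tz": 0.0324},
  {"ty": -0.02,"tz": 0.025},
  {"ty": 0,"tz": 0},
])

```text
invalid input at $.deltas[0]: expected keys tx, ty, tz, ax, ay, az, fingers
```

carry_out([
  {"ax": -0.14},
  {"ax": -0.14},
  {"ax": -0.14},
  {"ax": -0.14},
  {"ax": -0.14},
  {"ax": -0.14},
  {"ax": -0.14},
  {"ax": -0.14},
])

```text
invalid input at $.deltas[0]: expected keys tx, ty, tz, ax, ay, az, fingers
```

carry_out([
  {"ax": -0.067},
  {"ax": 0},
  {"ax": 0},
])

```text
invalid input at $.deltas[0]: expected keys tx, ty, tz, ax, ay, az, fingers
```

```bash
python3 - <<'E'
from h import *
from scipy.spatial.transform import Rotation as R
s=env.state();q=s['ee_rot'];M=R.from_quat(np.r_[q[1:],q[0]]).as_matrix()
print(s['tool_pos'],s['joints'].round(2),np.degrees(np.arctan2(M[1,1],M[0,1])))
c=env.get_calibration('wrist');p,d=env.camera('wrist');pickle.dump((p,d,c),open('w1.pkl','wb'));cv2.imwrite('pics/w1.png',p[:,:,::-1])
print(proj(c,[[555,57,175],s['tool_pos']]), c['K'][0,0])
E
```

```text
[169.86305406 600.79129386 221.67412771] [ 1.12  0.53  1.43 -0.    1.18 -0.18] 74.20065023337891
[[-49.31757058 659.09060287]
 [319.05105709 250.77678348]] 323.96264682123433
```

View pics/w1.png

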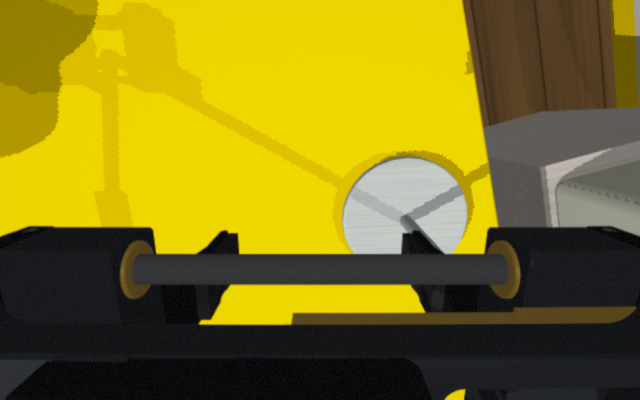

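All the moves were refused because every key is required. The wrist view is still at the start pose, with the lamp foot at (405,205). I'll resend with full rows.

carry_out([
  {"tx": -0.002,"ty": -0.026,"tz": 0.0324,"ax": 0,"ay": 0,"az": 0,"fingers": 1},
  {"tx": -0.002,"ty": -0.026,"tz": 0.0324,"ax": 0,"ay": 0,"az": 0,"fingers": 1},
  {"tx": -0.002,"ty": -0.026,"tz": 0.0324,"ax": 0,"ay": 0,"az": 0,"fingers": 1},
  {"tx": -0.002,"ty": -0.026,"tz": 0.0324,"ax": 0,"ay": 0,"az": 0,"fingers": 1},
  {"tx": 0,"ty": -0.026,"tz": 0.0324,"ax": 0,"ay": 0,"az": 0,"fingers": 1},
  {"tx": 0,"ty": -0.026,"tz": 0.0324,"ax": 0,"ay": 0,"az": 0,"fingers": 1},
  {"tx": 0,"ty": -0.026,"tz": 0.0324,"ax": 0,"ay": 0,"az": 0,"fingers": 1},
  {"tx": 0,"ty": -0.026,"tz": 0.0324,"ax": 0,"ay": 0,"az": 0,"fingers": 1},
])

```text
time_s: 0.95
tool_pos: [363.5, 329.1, 230.5]
ee_rot: [0.7, 0.097, 0.7, -0.097]
ft_force: [0.8, 0.4, 0.7]
gripper_width: 86.9
```

carry_out([
  {"tx": 0,"ty": -0.026,"tz": 0.0324,"ax": 0,"ay": 0,"az": 0,"fingers": 1},
  {"tx": 0,"ty": -0.026,"tz": 0.0324,"ax": 0,"ay": 0,"az": 0,"fingers": 1},
  {"tx": 0,"ty": -0.026,"tz": 0.0324,"ax": 0,"ay": 0,"az": 0,"fingers": 1},
  {"tx": 0,"ty": -0.026,"tz": 0.0324,"ax": 0,"ay": 0,"az": 0,"fingers": 1},
  {"tx": 0,"ty": -0.026,"tz": 0.0324,"ax": 0,"ay": 0,"az": 0,"fingers": 1},
  {"tx": 0,"ty": -0.026,"tz": 0.0324,"ax": 0,"ay": 0,"az": 0,"fingers": 1},
  {"tx": 0,"ty": -0.026,"tz": 0.0324,"ax": 0,"ay": 0,"az": 0,"fingers": 1},
  {"tx": 0,"ty": -0.026,"tz": 0.0315,"ax": 0,"ay": 0,"az": 0,"fingers": 1},
])

```text
time_s: 1.75
tool_pos: [555.5, 58.6, 230.3]
ee_rot: [0.7, 0.097, 0.701, -0.097]
ft_force: [-0.1, 0.2, 0.0]
gripper_width: 86.5
```

carry_out([
  {"tx": 0,"ty": 0,"tz": 0,"ax": -0.14,"ay": 0,"az": 0,"fingers": 1},
  {"tx": 0,"ty": 0,"tz": 0,"ax": -0.14,"ay": 0,"az": 0,"fingers": 1},
  {"tx": 0,"ty": 0,"tz": 0,"ax": -0.14,"ay": 0,"az": 0,"fingers": 1},
  {"tx": 0,"ty": 0,"tz": 0,"ax": -0.14,"ay": 0,"az": 0,"fingers": 1},
  {"tx": 0,"ty": 0,"tz": 0,"ax": -0.14,"ay": 0,"az": 0,"fingers": 1},
  {"tx": 0,"ty": 0,"tz": 0,"ax": -0.14,"ay": 0,"az": 0,"fingers": 1},
  {"tx": 0,"ty": 0,"tz": 0,"ax": -0.14,"ay": 0,"az": 0,"fingers": 1},
  {"tx": 0,"ty": 0,"tz": 0,"ax": -0.14,"ay": 0,"az": 0,"fingers": 1},
])

```text
time_s: 2.55
tool_pos: [554.5, 60.2, 230.3]
ee_rot: [0.644, -0.291, 0.644, 0.292]
ft_force: [-0.3, 0.6, 0.1]
gripper_width: 86.9
```

carry_out([
  {"tx": 0,"ty": 0,"tz": 0,"ax": -0.067,"ay": 0,"az": 0,"fingers": 1},
  {"tx": 0,"ty": 0,"tz": 0,"ax": 0,"ay": 0,"az": 0,"fingers": 1},
  {"tx": 0,"ty": 0,"tz": 0,"ax": 0,"ay": 0,"az": 0,"fingers": 1},
])

```text
time_s: 2.85
tool_pos: [554.6, 60.2, 230.4]
ee_rot: [0.635, -0.311, 0.635, 0.311]
ft_force: [0.1, 0.3, -0.3]
gripper_width: 86.9
```

```bash
cat > look.py <<'E'
from h import *
import sys
from scipy.spatial.transform import Rotation as R
n=sys.argv[1]
s=env.state();q=s['ee_rot'];M=R.from_quat(np.r_[q[1:],q[0]]).as_matrix()
print(s['time_s'],s['tool_pos'],s['joints'].round(2),np.degrees(np.arctan2(M[1,1],M[0,1])))
print('to axis in tool y,z',M.T@(np.array([555,57,137])-s['tool_pos']))
c=env.get_calibration('wrist');p,d=env.camera('wrist');pickle.dump((p,d,c),open(n+'.pkl','wb'));cv2.imwrite(f'pics/{n}.png',p[:,:,::-1])
print(proj(c,[[555,57,175],s['tool_pos']]))
E
python3 look.py w2
```

```text
2.85 [554.64144506  60.16644573 230.36907762] [-0.09  0.43  1.59  0.    1.12 -2.57] 142.11992803784875
to axis in tool y,z [93.36874224 -2.26349854 -2.25702067]
[[315.72953917 216.1278078 ]
 [318.631125   249.57892475]]
```

View pics/w2.png

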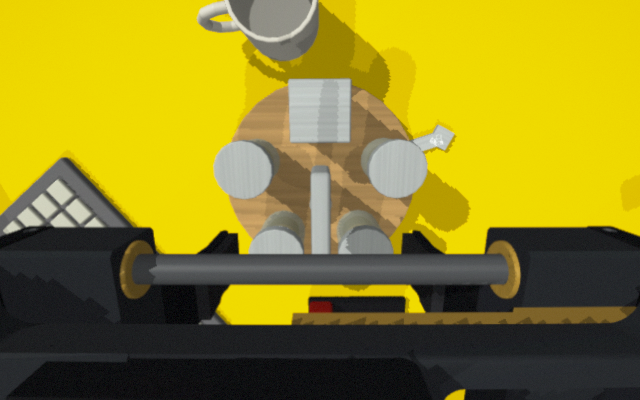

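The wrist view shows the bar upright at column 320, midway between the fingers, with its end at (320,166). The square lid centre is at (320,110), the near round lids at (243,168) and (397,167), and the pointer end at (442,138).

```bash
python3 - <<'E'
from h import *
p,d,c=pickle.load(open('w2.pkl','rb'))
L=onz(c,[(320,110),(243,168),(396,167)],102);print('lids',L)
print('bar',onz(c,[(320,168),(320,235)],175))
P=onz(c,[(424,146),(444,137)],2);print('ptr',P)
a=L[0]-0;mid=(L[1]+L[2])/2
u=(L[0]-mid)[:2];dist=np.linalg.norm(u);u/=dist
ax=L[0][:2]-74*u;print('dist (exp 51.1)',dist,'axis',ax,'sq ang',np.degrees(np.arctan2(u[1],u[0])))
for q in P:
  v=q[:2]-ax;print(np.linalg.norm(v),np.degrees(np.arctan2(v[1],v[0])))
E
```

```text
lids [[507.3   0.6 102. ]
 [592.8  -2.3 102. ]
 [483.7  81.5 102. ]]
bar [[531.9  32.2 175. ]
 [561.2  69.8 175. ]]
ptr [[432.8 106.7   2. ]
 [408.2 112.4   2. ]]
dist (exp 51.1) 49.788578007410486 axis [553.30051039  58.56510195] sq ang -128.43515531378125
129.75878164940585 158.2253643538842
154.76548182393708 159.64424073938656
```

carry_out([
  {"tx": 0.02,"ty": -0.0005,"tz": -0.002,"ax": 0,"ay": 0,"az": 0,"fingers": 1},
  {"tx": 0.02,"ty": 0,"tz": 0,"ax": 0,"ay": 0,"az": 0,"fingers": 1},
  {"tx": 0.02,"ty": 0,"tz": 0,"ax": 0,"ay": 0,"az": 0,"fingers": 1},
  {"tx": 0.02,"ty": 0,"tz": 0,"ax": 0,"ay": 0,"az": 0,"fingers": 1},
  {"tx": 0.011,"ty": 0,"tz": 0,"ax": 0,"ay": 0,"az": 0,"fingers": 1},
  {"tx": 0,"ty": 0,"tz": 0,"ax": 0,"ay": 0,"az": 0,"fingers": 1},
])

```text
time_s: 3.5
tool_pos: [552.9, 58.4, 138.0]
ee_rot: [0.634, -0.31, 0.636, 0.312]
ft_force: [0.2, 0.7, -0.3]
gripper_width: 86.8
```

carry_out([
  {"tx": 0,"ty": 0,"tz": 0,"ax": 0,"ay": 0,"az": 0,"fingers": 0},
  {"tx": 0,"ty": 0,"tz": 0,"ax": 0,"ay": 0,"az": 0,"fingers": 0},
  {"tx": 0,"ty": 0,"tz": 0,"ax": 0,"ay": 0,"az": 0,"fingers": 0},
  {"tx": 0,"ty": 0,"tz": 0,"ax": 0,"ay": 0,"az": 0,"fingers": 0},
  {"tx": 0,"ty": 0,"tz": 0,"ax": 0,"ay": 0,"az": 0,"fingers": 0},
  {"tx": 0,"ty": 0,"tz": 0,"ax": 0,"ay": 0,"az": 0,"fingers": 0},
  {"tx": 0,"ty": 0,"tz": 0,"ax": 0,"ay": 0,"az": 0,"fingers": 0},
  {"tx": 0,"ty": 0,"tz": 0,"ax": 0,"ay": 0,"az": 0,"fingers": 0},
], newtons=20)

```text
time_s: 4.3
tool_pos: [554.0, 58.3, 139.5]
ee_rot: [0.635, -0.311, 0.635, 0.311]
ft_force: [-0.9, 0.8, 0.0]
gripper_width: 31.3
```

carry_out([
  {"tx": 0,"ty": 0,"tz": 0,"ax": 0,"ay": 0,"az": 0,"fingers": 0},
  {"tx": 0,"ty": 0,"tz": 0,"ax": 0,"ay": 0,"az": 0,"fingers": 0},
  {"tx": 0,"ty": 0,"tz": 0,"ax": 0,"ay": 0,"az": 0,"fingers": 0},
  {"tx": 0,"ty": 0,"tz": 0,"ax": 0,"ay": 0,"az": 0,"fingers": 0},
  {"tx": 0,"ty": 0,"tz": 0,"ax": 0,"ay": 0,"az": 0,"fingers": 0},
])

```text
time_s: 4.8
tool_pos: [553.1, 58.9, 139.4]
ee_rot: [0.635, -0.311, 0.635, 0.312]
ft_force: [-3.7, 3.3, 1.7]
gripper_width: 13.7
```

The bar is gripped, with the opening at 13.7 mm. Now I'll turn clockwise by about 1.25 rad.

carry_out([
  {"tx": 0,"ty": 0,"tz": 0,"ax": 0.03,"ay": 0,"az": 0,"fingers": 0},
  {"tx": 0,"ty": 0,"tz": 0,"ax": 0.06,"ay": 0,"az": 0,"fingers": 0},
  {"tx": 0,"ty": 0,"tz": 0,"ax": 0.06,"ay": 0,"az": 0,"fingers": 0},
  {"tx": 0,"ty": 0,"tz": 0,"ax": 0.06,"ay": 0,"az": 0,"fingers": 0},
  {"tx": 0,"ty": 0,"tz": 0,"ax": 0.06,"ay": 0,"az": 0,"fingers": 0},
  {"tx": 0,"ty": 0,"tz": 0,"ax": 0.06,"ay": 0,"az": 0,"fingers": 0},
  {"tx": 0,"ty": 0,"tz": 0,"ax": 0.06,"ay": 0,"az": 0,"fingers": 0},
  {"tx": 0,"ty": 0,"tz": 0,"ax": 0.06,"ay": 0,"az": 0,"fingers": 0},
], newtons=25)

```text
time_s: 5.6
tool_pos: [552.9, 59.1, 139.4]
ee_rot: [0.688, -0.16, 0.689, 0.161]
ft_force: [-2.9, 3.8, 1.8]
gripper_width: 13.8
```

carry_out([
  {"tx": 0,"ty": 0,"tz": 0,"ax": 0.06,"ay": 0,"az": 0,"fingers": 0},
  {"tx": 0,"ty": 0,"tz": 0,"ax": 0.06,"ay": 0,"az": 0,"fingers": 0},
  {"tx": 0,"ty": 0,"tz": 0,"ax": 0.06,"ay": 0,"az": 0,"fingers": 0},
  {"tx": 0,"ty": 0,"tz": 0,"ax": 0.06,"ay": 0,"az": 0,"fingers": 0},
  {"tx": 0,"ty": 0,"tz": 0,"ax": 0.06,"ay": 0,"az": 0,"fingers": 0},
  {"tx": 0,"ty": 0,"tz": 0,"ax": 0.06,"ay": 0,"az": 0,"fingers": 0},
  {"tx": 0,"ty": 0,"tz": 0,"ax": 0.06,"ay": 0,"az": 0,"fingers": 0},
  {"tx": 0,"ty": 0,"tz": 0,"ax": 0.06,"ay": 0,"az": 0,"fingers": 0},
])

```text
time_s: 6.4
tool_pos: [552.9, 59.3, 139.4]
ee_rot: [0.706, 0.008, 0.708, -0.007]
ft_force: [-2.9, 4.6, 2.6]
gripper_width: 13.6
```

carry_out([
  {"tx": 0,"ty": 0,"tz": 0,"ax": 0.06,"ay": 0,"az": 0,"fingers": 0},
  {"tx": 0,"ty": 0,"tz": 0,"ax": 0.06,"ay": 0,"az": 0,"fingers": 0},
  {"tx": 0,"ty": 0,"tz": 0,"ax": 0.06,"ay": 0,"az": 0,"fingers": 0},
  {"tx": 0,"ty": 0,"tz": 0,"ax": 0.06,"ay": 0,"az": 0,"fingers": 0},
  {"tx": 0,"ty": 0,"tz": 0,"ax": 0.05,"ay": 0,"az": 0,"fingers": 0},
  {"tx": 0,"ty": 0,"tz": 0,"ax": 0.03,"ay": 0,"az": 0,"fingers": 0},
  {"tx": 0,"ty": 0,"tz": 0,"ax": 0,"ay": 0,"az": 0,"fingers": 0},
  {"tx": 0,"ty": 0,"tz": 0,"ax": 0,"ay": 0,"az": 0,"fingers": 0},
])

```text
time_s: 7.2
tool_pos: [552.9, 59.5, 139.4]
ee_rot: [0.696, 0.12, 0.698, -0.119]
ft_force: [-2.8, 4.4, 2.1]
gripper_width: 13.9
```

```bash
python3 look.py w3
```

```text
7.2 [552.91881715  59.45182579 139.41067372] [-0.09  0.55  1.68  0.    0.91 -1.33] 70.56996245552016
to axis in tool y,z [ 2.40173578 -1.62262236  2.78439966]
[[315.24338717 288.67571818]
 [319.09545032 250.83910481]]
```

View pics/w3.png

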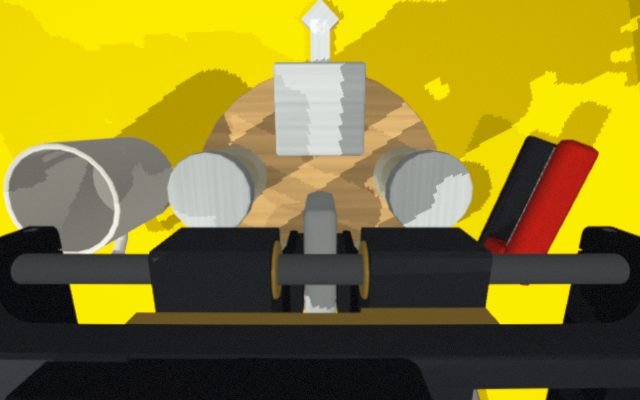

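The square lid (columns 275–365, centre 320,109) stands over the pointer (tip 320,15), with the bar at column 320. I'll check it numerically from this view and from the top.

```bash
python3 - <<'E'
from h import *
p,d,c=pickle.load(open('w3.pkl','rb'))
L=onz(c,[(320,109),(210,191),(430,190)],102);P=onz(c,[(320,15),(320,50)],2)
mid=(L[1]+L[2])/2;u=(L[0]-mid)[:2];print('dist exp 51',np.linalg.norm(u));u/=np.linalg.norm(u);ax=L[0][:2]-74*u
print(ax,'sq',np.degrees(np.arctan2(u[1],u[0])))
for q in P:
  v=q[:2]-ax;print('ptr r',np.linalg.norm(v),np.degrees(np.arctan2(v[1],v[0])))
print('sideways sq of pointer tip line mm',74*np.cross(u,(P[0][:2]-ax)/np.linalg.norm(P[0][:2]-ax)))
s=env.state();print(s['ft_force'],s['wrist_torque'],s['gripper_width'],abs(s['joint_vel']).max())
t,_=env.camera('top');cv2.imwrite('pics/crop2.png',cv2.resize(t[155:245,257:377,::-1],None,fx=6.5,fy=6.5,interpolation=cv2.INTER_CUBIC))
E
```

```text
dist exp 51 49.26015123809512
[552.6785109   60.06345363] sq 160.5535133077091
ptr r 153.48307789201513 160.498874436039
ptr r 126.34721052178328 160.4706611364386
sideways sq of pointer tip line mm -0.07056847686021328
[-3.02003883  5.07264947  2.23384806] [0.85805105 0.40405818 0.07455981] 13.862928657268325 0.0012562659301654355<stdin>:8: DeprecationWarning: Arrays of 2-dimensional vectors are deprecated. Use arrays of 3-dimensional vectors instead. (deprecated in NumPy 2.0)
```

View pics/crop2.png

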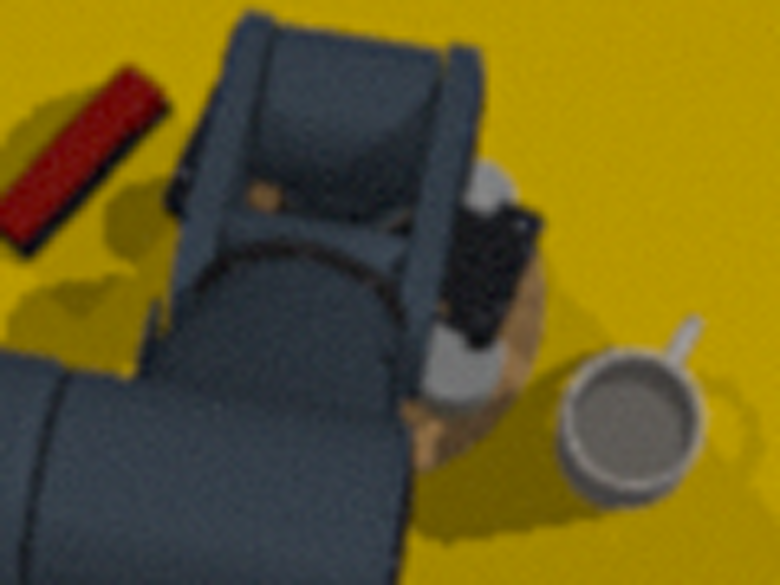

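The top view is mostly blocked by the arm, but it shows the stapler (80,160) and mug (630,425) where they were. Square jar and pointer agree to within 0.1° in the wrist view, and the grip is holding still, so I'm handing in.

```bash
python3 -c "
from plant import env
print(env.close_job())"
```

```text
the job is handed in; nothing more can be done
None
```

I gripped the bar handle once and turned the carousel about 71.5° clockwise. The square jar now stands over the pointer, and I handed the job in with the gripper still closed on the bar. The job reports no verdict.

- **Alignment:** in the last wrist view the square jar was at 160.6° and the pointer at 160.5°, about 0.1 mm sideways against the 12 mm allowed.
- **Grip:** the grip was set to 25 N with the opening at 13.9 mm, and the arm was still at about 7.2 s of the 64 s.
- **Forces and bystanders:** side force at the wrist was about 6 N, nothing suggested contact with a jar, and the stapler and mug looked unmoved.
- **Disagreements:** the top and wrist views put the carousel axis about 2–4 mm apart, probably calibration error plus my reading of the pixels. The top camera could not confirm the final angle because the arm blocked its view. My first set of moves was refused because rows need every key; nothing moved.

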